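# Set the dowel stop to its third click and feed the dowel

### The job

Set the dowel cut-off box for the next cut, only pushing with the fingertips. First push the stop's upright thumb lever back home toward the saw guides, then push it away from them and count the clicks, leaving the stop seated in the third notch after home without ever running past it. Then push the dowel lying in the groove gently through the saw guides until its head just touches the stop, without picking it up or shoving the stop out of its notch; leave the other things alone.

Things in the scene. Friction and masses are not known exactly. Their poses are not given: they have to be found in the camera images.
- cutoff_box: wooden dowel cut-off box, fixed to the bench: board 130 (x) x 230 (y) x 17 mm high. Groove along y, 13.5 wide, 3 deep, centred on x = -18. Two pairs of dark saw-guide cheeks, 33 high above the board, flank the groove: y -11 to 11, x -47 to -25 and -11 to 11. Notched metal rail along y at x = 37, from y = -3 to 112, top 27 mm above the bench. Origin: centre of the underside; z up
- stop (a joint): slide of the stop from home, m: 0 = home, nearest the saw guides; grows along the box's +y, 0.012 a notch, last notch 0.060. Starts in notch 1 or 2. A sprung plunger clicks into each notch: the push needed rises to about 9 N over the first 3 mm, fades by 6 mm (half way), then it jumps on into the next notch by itself; pushed less than half way it springs back
- stop_lever (a point): middle of the stop's upright steel thumb lever, 60 mm above the bench; lever 8 mm thick along the box's y, 16 wide along x, rounded top 76 mm above the bench. Its foot (20 x 14 mm) tops out 41 mm above the bench; the dark steel saddle under it (42 along x, 34 along y, lever in its middle) 37.5 mm
- stop_face (a point): centre of the stop face, the saw-guide (-y) side of the steel foot (11 mm wide, 8 thick) that hangs in the groove from the saddle's arm (arm top 37 mm above the bench); the dowel's head is to touch it. It is 9 mm nearer the guides than the lever's middle; when home, 14 mm from the middle of the guides. 19 mm above the bench
- dowel: the oak dowel that lies loose in the groove: 80 mm long (its y, along the box's y), 12 mm wide, 10 mm high, 10 to 25 g, slides with almost no force; it lies on the groove floor, 14 mm above the bench, and stands 7 mm above the board, its top 24 mm above the bench. Origin: centre of its underside
- dowel_head (a point): centre of the dowel's end face towards the stop (its +y end), at or between the saw guides at the start
- dowel_tail (a point): centre of the dowel's other end face (-y end), the one to push; it lies outside the saw guides over the bare board
- spare_dowel_a: spare oak dowel 80 x 12 x 10 mm lying on the bench on the robot's side of the box; leave alone
- spare_dowel_b: second spare dowel, the same, beside it; leave alone
- pencil: flat carpenter's pencil, 159 x 14 x 9 mm, on the bench behind the box; leave alone
- bung: tapered wooden bung, 50 mm wide, 34 mm high, behind the box; leave alone
- wedge: oak wedge, 60 x 22 x 19 mm, on the bench behind and left of the box; leave alone
Mind the look-alikes: they are no part of the job. What is shaped like the dowel but turquoise is not meant.

How it is judged:
By the outcome, as a careful person would: the job done as asked, in the order asked, and still so for the second after the job is handed in, with the robot touching nothing.
It also fails if it takes over 53 s, if anything falls off the work surface, if the arm or the gripper's body presses on something with over 40 N, if the wrist force passes 120 N, or if a joint passes its speed limit or range.

### The arm

A 6-joint arm with a two-finger parallel gripper is mounted at the origin on a cart in front of the work surface, level with it; the furniture and walls round the work are solid. World frame = base frame: x ahead of the robot, y to its left, z up, the work surface at z = 0. Lengths are in m, angles in rad, forces in N, time in s.
With the tool pointing down it reaches from about 0.35 to 0.775 m from the base axis. Payload 5.5 kg.
Tool frame: the origin (TCP) lies midway between the tips of the shut fingers; the grasp point (between the pads) lies 19 mm behind it; z points along the fingers, y is the line along which they close (so a half turn about z gives the same grasp; the last joint's range is limited). The gripper opens to 85 mm and grips with 20 to 120 N. Pads are 22 mm wide; open, the fingers measure 114 mm over their backs; the gripper's body (76 mm by 85 mm) begins 54 mm behind the grasp point. The pads swing forward as they close: fully open they stand 13 mm farther back than shut.
Start: joints at [-1.41, 0.313, 0.046, 1.304, 0, 1.431], TCP at [0.17, -0.549, 0.231] pointing down, gripper open.
Joint ranges: [-2.76, 2.76], [-0.86, 1.69], [-1.03, 1.26], [-2.2, 2.34], [-1.47, 1.5], [-3.14, 3.14]. Speed limits (rad/s): [2.57, 2.57, 3.14, 3.14, 3.14, 3.14].

### API

Orientations are given as a unit quaternion [w, x, y, z].
In Python, from workcell import telemetry, imaging, env gives the robot as it stands. The module is installed in compiled form; this text tells all that it offers.
- The arm moves only by the tool step_arm, never from a script. Its argument "moves" is a list of rows, each a list of 3 entries, a list of its own where there are three numbers: the shift along the tool's x, y, z in mm, then the turn, a rotation vector about the tool's x, y, z in rad, then the finger opening in mm, from 0 to 85.4. A call has 1 to 8 rows; each row is the pose to reach, as a shift and turn from the pose commanded when the call began, along the tool's axes at that moment; what a row does not reach only later rows make up. A row lasts 1/12 s, in which the tool goes at most 41.7 mm and 7.16 degrees, less where a joint would pass 70% of its speed; a pose out of reach is approached as far as the arm can. A call with a gripper value outside its range is refused whole. The fingers move at their own pace and stop on an object; "grip_force" is the grip in N (left out, the last holds). Time passes only in rows, so rows that repeat a pose let the fingers close. It gives the time, the measured TCP pose, the force, the opening and the grip force at its end, in the units of the state.
- telemetry.get_state(): the state, without advancing time (a new reading comes with each control period).
- imaging.read_camera(name): name is "scene" or "top"; returns the picture (384x512x3 uint8, red, green, blue); there is no depth.
- imaging.camera_params(name): a dict with "camera_matrix" (3x3 intrinsics, pixels), "D" ([k1, k2, p1, p2, k3] as OpenCV has them; the pictures are not rectified), "pose" (4x4, takes a point from camera to world coordinates). Camera axes: x right, y up, looking along -z (the intrinsics and any distortion apply to the point x, -y, -z); pixel columns grow to the right and rows downward; lengths in m; the calibration is good to about 2 mm. A picture is of the moment at which its call begins. camera_params takes no time and is no camera call.
- env.hand_in(): hands the job in; it is judged then, once.
The state is a dict: "clock": time; "joint_pos": joint angles; "qvel": joint speeds; "tau": joint torques, N m; "tcp_pos": TCP position; "orientation": TCP orientation; "wrist_force": force on the tool from outside, world axes, zero at the start; "ft_torque": the same for the moment, N m; "finger_gap": finger opening in m; "grip_force": force on a finger pad.
Only numpy, scipy, OpenCV 4.12 (cv2) and the standard library are available. Lean on these libraries where they do the work, as an engineer would, in place of code of your own. Each camera call takes 0.05 s, during which the arm holds its last target. There are 200 camera calls.

## Working session

There is one attempt and no reset: what is moved stays moved. The work goes in short steps, Python scripts to look and compute and a tool call to move; the robot and the scene stay as the last step left them, time stands still between calls to the robot, and variables do not carry over. Pictures are saved under pics/ and viewed, at most 10 in all, crops included, and the job is handed in when it is done.

Besides the shell and the picture viewer there is one more tool, called after "Emit:" as name([rows], argument=value, ...), one row to a line, values as JSON. step_arm: Moves the arm, as the interface text tells. Its arguments: {"type":"object","properties":{"moves":{"type":"array"},"grip_force":{"type":"number"}},"required":["moves"]}

```bash
mkdir -p pics; cat > h.py <<'E'
import numpy as np,cv2
from workcell import telemetry, imaging, env
def snap(n,f):
    im=imaging.read_camera(n); cv2.imwrite('pics/'+f,im[:,:,::-1]); return im
def ray(n,uv):
    p=imaging.camera_params(n); T=np.array(p['pose'])
    q=cv2.undistortPoints(np.array([[uv]],float),np.array(p['camera_matrix']),np.array(p['D']))[0,0]
    return T[:3,3],T[:3,:3]@np.array([q[0],-q[1],-1])
def onz(n,uv,z):
    o,d=ray(n,uv); return o+d*(z-o[2])/d[2]
def proj(n,P):
    p=imaging.camera_params(n); T=np.array(p['pose'])
    c=(np.array(P,float).reshape(-1,3)-T[:3,3])@T[:3,:3]; c=c*[1,-1,-1]
    return cv2.projectPoints(c,np.zeros(3),np.zeros(3),np.array(p['camera_matrix']),np.array(p['D']))[0][:,0]
E
python3 - <<'E'
from h import *
a=snap('scene','s0.png');b=snap('top','t0.png')
cv2.imwrite('pics/t0x.png',cv2.resize(b[:,:,::-1],(800,600),interpolation=cv2.INTER_CUBIC))
cv2.imwrite('pics/s0x.png',cv2.resize(a[:,:,::-1],(800,600),interpolation=cv2.INTER_CUBIC))
s=telemetry.get_state();print(s)
for n in('scene','top'):print(imaging.camera_params(n))
E
```

```text
{'clock': 0.1, 'joint_pos': array([-1.40960806e+00,  3.13955158e-01,  4.50950496e-02,  1.30360539e+00,
        2.43038665e-05,  1.43119864e+00]), 'qvel': array([ 0.00147626, -0.00270882,  0.00477659, -0.00016698, -0.00117369,
        0.00058123]), 'tau': array([ 3.22189291e-03, -4.81725633e+01,  2.99242938e+01,  1.27595931e-02,
       -1.02116560e-04,  9.12717923e-06]), 'tcp_pos': array([ 0.17028113, -0.54873126,  0.23048206]), 'orientation': array([-8.34668726e-04,  9.88711934e-01,  1.49826619e-01,  3.14179662e-06]), 'wrist_force': array([-0.59482021, -0.07756085,  0.16763329]), 'ft_torque': array([-0.04331498, -0.02542397,  0.02311324]), 'grip_force': 0.0, 'finger_gap': 0.08545205274667922}
{'camera_matrix': array([[421.13755876,   0.        , 254.96110672],
       [  0.        , 421.13755876, 196.02990389],
       [  0.        ,   0.        ,   1.        ]]), 'D': array([-0.14787969,  0.        ,  0.        ,  0.        ,  0.        ]), 'pose': array([[-0.511971  ,  0.65121936, -0.56017768,  0.0260955 ],
       [-0.85894233, -0.38037029,  0.34283599,  0.60807836],
       [ 0.01018649,  0.65668241,  0.75409844,  0.71669715],
       [ 0.        ,  0.        ,  0.        ,  1.        ]])}
{'camera_matrix': array([[472.01113681,   0.        , 253.84341769],
       [  0.        , 472.01113681, 190.85773302],
       [  0.        ,   0.        ,   1.        ]]), 'D': array([0.05798961, 0.        , 0.        , 0.        , 0.        ]), 'pose': array([[-1.39092662e-03,  9.81434764e-01, -1.91791215e-01,
         3.22459174e-01],
       [-9.99965992e-01,  1.93996764e-04,  8.24477018e-03,
         3.26046043e-01],
       [ 8.12891094e-03,  1.91796160e-01,  9.81401118e-01,
         9.51140005e-01],
       [ 0.00000000e+00,  0.00000000e+00,  0.00000000e+00,
         1.00000000e+00]])}
```

View pics/t0x.png

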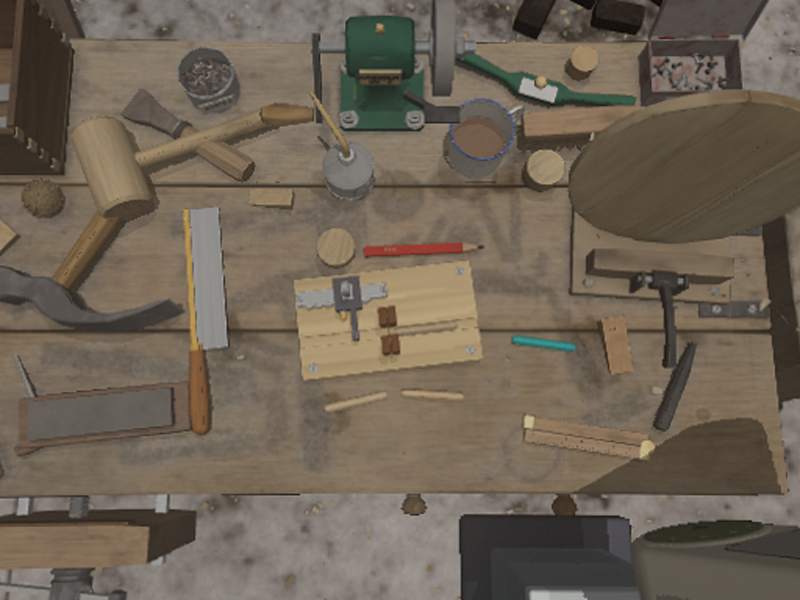

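View pics/s0x.png

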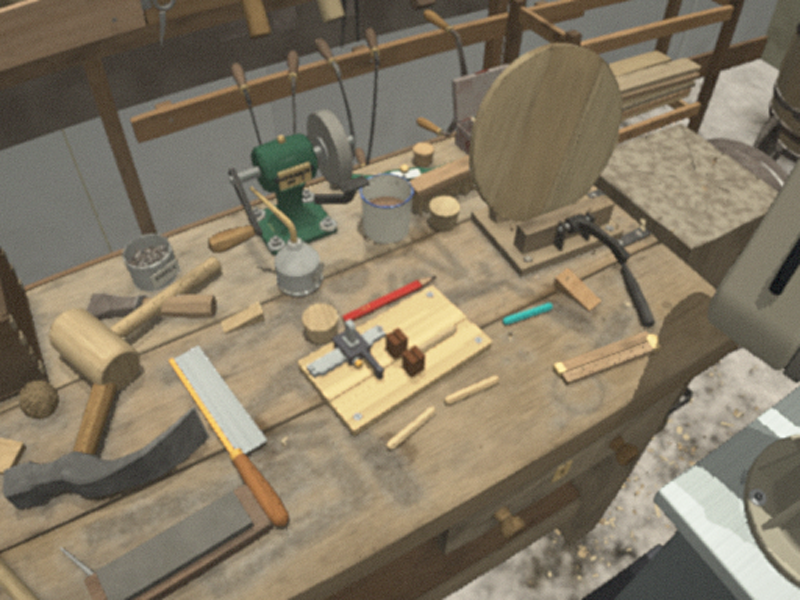

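The top view shows the box with corners near (294,278), (470,262), (482,357) and (303,379) in the 800x600 picture. The lever is near (347,285) and the guides near (388,330). Box +y points left, which is roughly world +y. Next I measure the corners and zoom in.

```bash
python3 - <<'E'
from h import *
b=cv2.imread('pics/t0.png');a=cv2.imread('pics/s0.png')
cv2.imwrite('pics/z0.png',np.vstack([cv2.resize(b[160:250,180:320],(0,0),fx=4.3,fy=4.3,interpolation=cv2.INTER_CUBIC)[:, :600],]))
ca=cv2.resize(a[180:280,185:325],(0,0),fx=5.5,fy=5.5,interpolation=cv2.INTER_CUBIC);cv2.imwrite('pics/z1.png',ca)
cb=cv2.resize(b[160:250,180:320],(0,0),fx=5.7,fy=5.7,interpolation=cv2.INTER_CUBIC);cv2.imwrite('pics/z0.png',cb)
# board corners (top view px 512 scale)
c=np.array([[294,278],[470,262],[482,357],[303,379]])*.64
for n,im in(('top',b),):
    hsv=cv2.cvtColor(im,cv2.COLOR_BGR2HSV);m=((hsv[...,0]<28)&(hsv[...,0]>12)&(hsv[...,1]>60)&(hsv[...,2]>140)).astype(np.uint8)
    roi=np.zeros_like(m);roi[160:246,182:318]=1;m&=roi
    m=cv2.morphologyEx(m,cv2.MORPH_OPEN,np.ones((3,3)))
    k=max(cv2.findContours(cv2.morphologyEx(m,cv2.MORPH_CLOSE,np.ones((9,9))),0,2)[0],key=cv2.contourArea)
    r=cv2.minAreaRect(k);print(r);bx=cv2.boxPoints(r)
    print(bx,np.array([onz(n,u,.017) for u in bx]).round(4))
print(np.array([onz('top',u,.017) for u in c]).round(4))
E
```

```text
((247.36468505859375, 203.97052001953125), (63.945884704589844, 116.20040893554688), 83.25994110107422)
[[185.91351 179.03749]
 [301.31085 165.39961]
 [308.81586 228.90355]
 [193.41852 242.54143]] [[0.5293 0.4555 0.017 ]
 [0.5579 0.2214 0.017 ]
 [0.4281 0.2092 0.017 ]
 [0.4013 0.4373 0.017 ]]
[[0.5317 0.451  0.017 ]
 [0.5531 0.2225 0.017 ]
 [0.4289 0.2098 0.017 ]
 [0.4013 0.4363 0.017 ]]
```

View pics/z0.png

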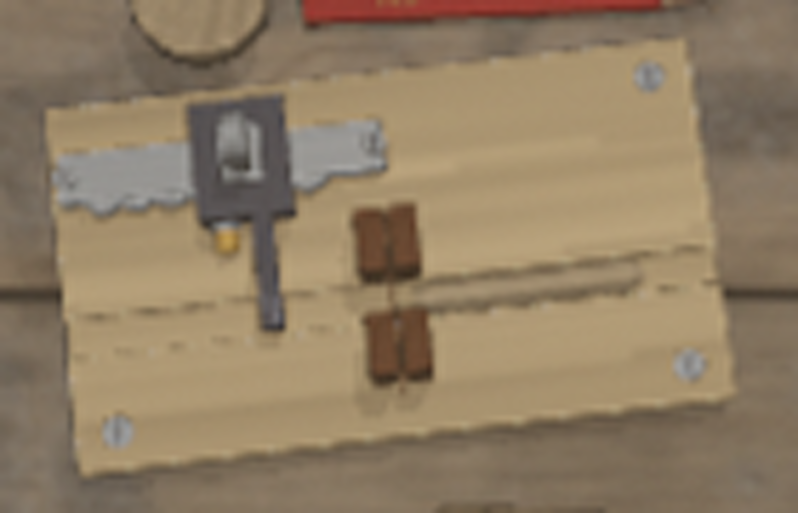

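View pics/z1.png

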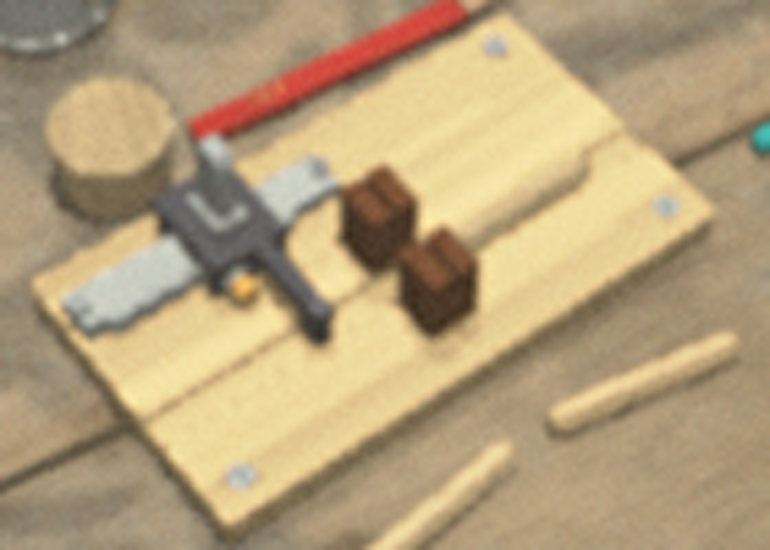

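The crops show the board corners at about (46,109), (686,40), (735,400) and (82,474). The saddle corners are at (188,105), (284,97), (296,215) and (203,224), and the dowel tail is at (637,275).

```bash
python3 - <<'E'
from h import *
from scipy.spatial.transform import Rotation as R
def f(p):return np.array(p)/5.7+[180,160]-.4
c=np.array([onz('top',f(p),.017)[:2] for p in[(46,109),(686,40),(735,400),(82,474)]])
m=np.array([[65,115],[65,-115],[-65,-115],[-65,115]])/1e3
# 2D kabsch
cc=c.mean(0);H=m.T@(c-cc);U,_,V=np.linalg.svd(H);Rm=V.T@np.diag([1,np.sign(np.linalg.det(V.T@U.T))])@U.T
print('origin',cc,'yaw',np.arctan2(Rm[1,0],Rm[0,0]));print('resid',((c-cc)@Rm-m)*1e3)
np.savez('box.npz',o=cc,R=Rm)
b=lambda P:(P[:2]-cc)@Rm*1e3
s=np.array([b(onz('top',f(p),.0375)) for p in[(188,105),(284,97),(296,215),(203,224)]]);print('saddle',s.round(1),s.mean(0))
print('tail top',b(onz('top',f((637,270)),.024)), 'bottom', b(onz('top',f((640,280)),.017)))
print('lever top',b(onz('top',f((232,115)),.076)))
print('cheeks', [b(onz('top',f(p),.05)).round(1) for p in [(352,212),(415,204),(432,378),(372,382)]])
# scene
g=lambda p:np.array(p)/5.5+[185,180]-.4
print('scene lever top',b(onz('scene',g((212,140)),.076)),'tail',b(onz('scene',g((585,158)),.022)))
print('sc saddle',[b(onz('scene',g(p),.0375)).round(1) for p in[(158,203),(238,180),(285,240),(210,265)]])
print('sc board',[b(onz('scene',g(p),.017)).round(1) for p in[(35,285),(500,13),(712,215),(230,528)]])
w=lambda P:cc+Rm@(np.array(P)/1e3)
for n,P in dict(lever1=(37,35),lever2=(37,47),pre1=(37,60),tail=(-18,-90)).items():print(n,w(P))
E
```

```text
origin [0.47814036 0.33053289] yaw 0.11269415732728735
resid [[ 0.17605584 -0.16317184]
 [-0.23872573  0.6527284 ]
 [-0.03798015  0.81828049]
 [ 0.10065004 -1.30783705]]
saddle [[56.3 63.6]
 [55.4 30.2]
 [13.4 30.4]
 [13.9 62.6]] [34.73587056 46.68446027]
tail top [-16.84287868 -85.47685632] bottom [-19.44202805 -86.80812584]
lever top [42.32748769 47.27417071]
cheeks [array([10. , 11.1]), array([ 10.3, -10.5]), array([-49.4,  -9.4]), array([-48.5,  10.8])]
scene lever top [41.03110301 48.50010371] tail [-14.51456697 -85.82297916]
sc saddle [array([55.4, 65.3]), array([46.6, 35. ]), array([13. , 37.4]), array([20., 66.])]
sc board [array([ 64.7, 116.1]), array([  68.5, -111. ]), array([ -62.6, -109.6]), array([-64.4, 116.9])]
lever1 [0.51096971 0.36947173]
lever2 [0.50962024 0.38139562]
pre1 [0.50815831 0.39431315]
tail [0.47037556 0.23907958]
```

Emit:
step_arm([
  [[231,-138,-70],[0,0,-0.69],0],
  [[231,-138,-70],[0,0,-0.69],0],
  [[231,-138,-70],[0,0,-0.69],0],
  [[231,-138,-70],[0,0,-0.69],0],
  [[231,-138,-70],[0,0,-0.69],0],
  [[231,-138,-70],[0,0,-0.69],0],
  [[231,-138,-70],[0,0,-0.69],0],
  [[231,-138,-70],[0,0,-0.69],0],
])

```text
clock: 0.77
tcp_pos: [0.3529, -0.3455, 0.3031]
orientation: [0.001, 0.878, 0.478, 0.001]
wrist_force: [0.5, -0.0, 0.1]
finger_gap: -0.0
grip_force: 0.0
```

Emit:
step_arm([
  [[295,-97,0],[0,0,-0.692],0],
  [[295,-97,0],[0,0,-0.692],0],
  [[295,-97,0],[0,0,-0.692],0],
  [[295,-97,0],[0,0,-0.692],0],
  [[295,-97,0],[0,0,-0.692],0],
  [[295,-97,0],[0,0,-0.692],0],
  [[295,-97,0],[0,0,-0.692],0],
  [[295,-97,0],[0,0,-0.692],0],
])

```text
clock: 1.43
tcp_pos: [0.4306, -0.0456, 0.301]
orientation: [-0.0, 0.665, 0.747, 0.0]
wrist_force: [-0.4, -0.3, -0.6]
finger_gap: -0.0002
grip_force: 0.0
```

```bash
cat >> h.py <<'E'
B=np.load('box.npz') 
def st():
    from scipy.spatial.transform import Rotation as R
    s=telemetry.get_state();w,x,y,z=s['orientation'];M=R.from_quat([x,y,z,w]).as_matrix()
    p=s['tcp_pos'];b=(p[:2]-B['o'])@B['R']*1e3
    print('t',round(s['clock'],2),'tcp',p.round(4),'box xy',b.round(1),'yawtool',round(np.arctan2(M[1,0],M[0,0]),4),'tilt',M[:,2].round(3),'F',s['wrist_force'].round(1),'Fbox',(s['wrist_force'][:2]@B['R']).round(1),'gap',s['finger_gap'],'j',s['joint_pos'].round(2))
    return s,M
E
python3 -c "
from h import *
st()"
```

```text
t 1.43 tcp [ 0.4306 -0.0456  0.301 ] box xy [ -89.5 -368.4] yawtool 1.6857 tilt [-0.     0.001 -1.   ] F [-0.4 -0.3 -0.6] Fbox [-0.5 -0.3] gap -0.00018145213342143706 j [-0.29  0.02 -0.13  1.41  0.    1.16]
```

Emit:
step_arm([
  [[290,100,80],[0,0,0],0],
  [[290,100,80],[0,0,0],0],
  [[290,100,80],[0,0,0],0],
  [[290,100,80],[0,0,0],0],
  [[290,100,80],[0,0,0],0],
  [[290,100,80],[0,0,0],0],
  [[290,100,80],[0,0,0],0],
  [[290,100,80],[0,0,0],0],
])

```text
clock: 2.1
tcp_pos: [0.4974, 0.2533, 0.2192]
orientation: [-0.001, 0.666, 0.746, -0.001]
wrist_force: [-0.6, -0.4, 0.2]
finger_gap: -0.0003
grip_force: 0.0
```

Emit:
step_arm([
  [[160,27,110],[0,0,0],0],
  [[160,27,110],[0,0,0],0],
  [[160,27,110],[0,0,0],0],
  [[160,27,110],[0,0,0],0],
  [[160,27,110],[0,0,0],0],
  [[160,27,110],[0,0,0],0],
  [[160,27,110],[0,0,0],0],
  [[160,27,110],[0,0,0],0],
])

```text
clock: 2.77
tcp_pos: [0.5065, 0.4115, 0.111]
orientation: [0.0, 0.666, 0.746, -0.001]
wrist_force: [-0.0, 0.7, 0.6]
finger_gap: -0.0001
grip_force: 0.0
```

```bash
python3 - <<'E'
from h import *
st()
b=snap('top','t1.png');a=snap('scene','s1.png')
c=lambda i,y,x:cv2.resize(i[y:y+100,x:x+140,::-1],(0,0),fx=2.85,fy=4,interpolation=cv2.INTER_CUBIC)
cv2.imwrite('pics/z2.png',np.hstack([c(b,150,170),c(a,160,180)]))
E
```

```text
t 2.77 tcp [0.5065 0.4115 0.111 ] box xy [37.3 77.3] yawtool 1.6826 tilt [-0.001 -0.001 -1.   ] F [-0.   0.7  0.6] Fbox [0.1 0.7] gap -5.297462753694868e-05 j [ 0.56  0.52  0.06  1.11 -0.    2.02]
```

View pics/z2.png

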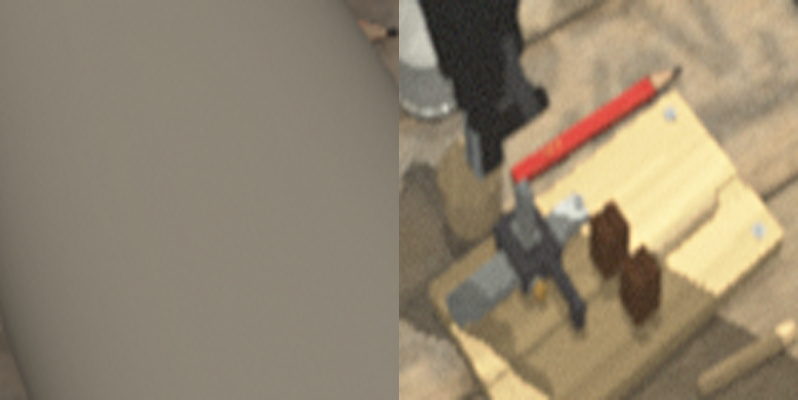

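In the scene crop the shut fingers are above the +y side of the lever, with tips near (480,170) and the lever near (523,195). The arm blocks the top view. I lower the fingers and approach.

Emit:
step_arm([
  [[3,0,30],[0,0,0],0],
  [[3,0,59],[0,0,0],0],
  [[3,0,59],[0,0,0],0],
  [[0,0,59],[0,0,0],0],
  [[-5,0,59],[0,0,0],0],
  [[-8,0,59],[0,0,0],0],
  [[-10,0,59],[0,0,0],0],
  [[-10,0,59],[0,0,0],0],
])

```text
clock: 3.53
tcp_pos: [0.5087, 0.4021, 0.054]
orientation: [0.0, 0.667, 0.745, 0.001]
wrist_force: [0.7, -0.0, -0.6]
finger_gap: 0.0002
grip_force: 0.0
```

```bash
python3 -c "
from h import *
st()"
```

```text
t 3.53 tcp [0.5087 0.4021 0.054 ] box xy [38.5 67.7] yawtool 1.6819 tilt [ 0.002  0.001 -1.   ] F [ 0.7 -0.  -0.6] Fbox [ 0.7 -0.1] gap 0.00023049259689183585 j [ 0.55  0.55 -0.04  0.98 -0.    2.  ]
```

Emit:
step_arm([
  [[-1.5,0,0],[0,0,0],0],
  [[-3,0,0],[0,0,0],0],
  [[-4,0,0],[0,0,0],0],
  [[-5,0,0],[0,0,0],0],
  [[-6,0,0],[0,0,0],0],
  [[-7,0,0],[0,0,0],0],
  [[-8,0,0],[0,0,0],0],
  [[-8,0,0],[0,0,0],0],
])

```text
clock: 4.2
tcp_pos: [0.5084, 0.3958, 0.0524]
orientation: [-0.001, 0.666, 0.746, 0.001]
wrist_force: [-1.0, 6.3, 0.1]
finger_gap: 0.0003
grip_force: 2.8
```

```bash
python3 -c "
from h import *
st()"
```

```text
t 4.2 tcp [0.5084 0.3958 0.0524] box xy [37.4 61.5] yawtool 1.6839 tilt [-0.     0.003 -1.   ] F [-1.   6.3  0.1] Fbox [-0.3  6.3] gap 0.000327776115696298 j [ 0.54  0.54 -0.05  0.97  0.    1.99]
```

Emit:
step_arm([
  [[-1,0,0],[0,0,0],0],
  [[-2,0,0],[0,0,0],0],
  [[-3,0,0],[0,0,0],0],
  [[-4,0,0],[0,0,0],0],
  [[-5,0,0],[0,0,0],0],
  [[-6,0,0],[0,0,0],0],
  [[-7,0,0],[0,0,0],0],
  [[-8,0,0],[0,0,0],0],
])

```text
clock: 4.87
tcp_pos: [0.5094, 0.3858, 0.052]
orientation: [0.0, 0.667, 0.745, -0.001]
wrist_force: [0.1, -0.4, 0.8]
finger_gap: 0.0002
grip_force: 0.0
```

Emit:
step_arm([
  [[-1,0,0],[0,0,0],0],
  [[-2,0,0],[0,0,0],0],
  [[-3,0,0],[0,0,0],0],
  [[-4,0,0],[0,0,0],0],
  [[-5,0,0],[0,0,0],0],
  [[-6,0,0],[0,0,0],0],
  [[-7,0,0],[0,0,0],0],
  [[-7,0,0],[0,0,0],0],
])

```text
clock: 5.53
tcp_pos: [0.5099, 0.3812, 0.0521]
orientation: [-0.001, 0.666, 0.746, 0.001]
wrist_force: [-0.7, 7.3, -2.6]
finger_gap: 0.0002
grip_force: 3.4
```

```bash
python3 -c "
from h import *
st()"
```

```text
t 5.53 tcp [0.5099 0.3812 0.0521] box xy [37.3 46.7] yawtool 1.684 tilt [-0.     0.003 -1.   ] F [-0.7  7.3 -2.6] Fbox [0.1 7.4] gap 0.00022962603616164237 j [ 0.51  0.53 -0.07  0.96  0.    1.97]
```

Emit:
step_arm([
  [[-1,0,0],[0,0,0],0],
  [[-2,0,0],[0,0,0],0],
  [[-3,0,0],[0,0,0],0],
  [[-4,0,0],[0,0,0],0],
  [[-5,0,0],[0,0,0],0],
  [[-6,0,0],[0,0,0],0],
  [[-6,0,0],[0,0,0],0],
])

```text
clock: 6.12
tcp_pos: [0.511, 0.3734, 0.0523]
orientation: [-0.0, 0.667, 0.745, 0.0]
wrist_force: [-0.2, 1.7, 0.9]
finger_gap: -0.0
grip_force: 0.4
```

Emit:
step_arm([
  [[-1,0,0],[0,0,0],0],
  [[-2,0,0],[0,0,0],0],
  [[-3,0,0],[0,0,0],0],
  [[-3,0,0],[0,0,0],0],
])

```text
clock: 6.45
tcp_pos: [0.5111, 0.3732, 0.0524]
orientation: [-0.002, 0.666, 0.746, 0.002]
wrist_force: [-1.2, 9.5, -2.3]
finger_gap: -0.0001
grip_force: 4.8
```

```bash
python3 -c "
from h import *
st()"
```

```text
t 6.45 tcp [0.5111 0.3732 0.0524] box xy [37.5 38.7] yawtool 1.6844 tilt [-0.     0.005 -1.   ] F [-1.2  9.5 -2.3] Fbox [-0.1  9.6] gap -0.00010382946524281416 j [ 0.5   0.52 -0.09  0.96  0.    1.96]
```

Emit:
step_arm([
  [[6,0,0],[0,0,0],0],
  [[8,0,-10],[0,0,0],0],
  [[8,0,-42],[0,0,0],0],
  [[8,0,-42],[0,0,0],0],
  [[-15,0,-42],[0,0,0],0],
  [[-38,0,-42],[0,0,0],0],
  [[-38,0,-42],[0,0,0],0],
  [[-38,0,-42],[0,0,0],0],
])

```text
clock: 7.12
tcp_pos: [0.5161, 0.3318, 0.0953]
orientation: [0.0, 0.667, 0.745, 0.0]
wrist_force: [0.1, -0.0, 0.7]
finger_gap: 0.0005
grip_force: 0.0
```

```bash
python3 - <<'E'
from h import *
st()
a=snap('scene','s2.png')
cv2.imwrite('pics/z3.png',cv2.resize(a[170:280,180:330,::-1],(0,0),fx=5,fy=5,interpolation=cv2.INTER_CUBIC))
E
```

```text
t 7.12 tcp [0.5161 0.3318 0.0953] box xy [37.8 -3. ] yawtool 1.6807 tilt [ 0.001 -0.    -1.   ] F [ 0.1 -0.   0.7] Fbox [ 0.1 -0. ] gap 0.0005157731423335185 j [ 0.44  0.46 -0.08  1.03 -0.    1.9 ]
```

View pics/z3.png

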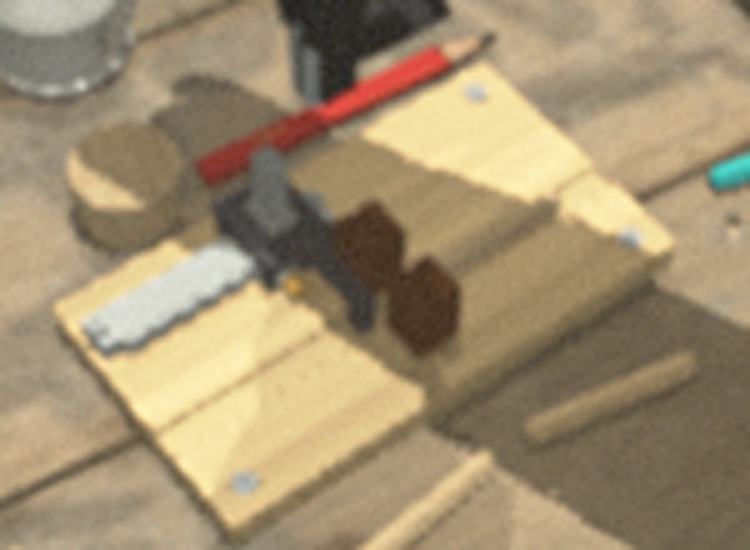

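The picture shows the stop at home beside the guides, with the lever at (268,190). The fingers are up on the guide side and the dowel hasn't moved.

Emit:
step_arm([
  [[0,0,25],[0,0,0],0],
  [[0,0,43],[0,0,0],0],
  [[0,0,43],[0,0,0],0],
  [[3,0,43],[0,0,0],0],
  [[6,0,43],[0,0,0],0],
  [[7,0,43],[0,0,0],0],
  [[8,0,43],[0,0,0],0],
  [[8,0,43],[0,0,0],0],
])

```text
clock: 7.83
tcp_pos: [0.5152, 0.3415, 0.0523]
orientation: [0.0, 0.666, 0.746, 0.001]
wrist_force: [0.0, 0.1, 0.2]
finger_gap: -0.0
grip_force: 0.0
```

```bash
python3 -c "
from h import *
st()"
```

```text
t 7.83 tcp [0.5152 0.3415 0.0523] box xy [38.   6.7] yawtool 1.6834 tilt [ 0.002  0.001 -1.   ] F [0.  0.1 0.2] Fbox [0.  0.1] gap -2.489703570210028e-05 j [ 0.46  0.5  -0.13  0.94 -0.    1.91]
```

Emit:
step_arm([
  [[1,0,0],[0,0,0],0],
  [[1.7,0,0],[0,0,0],0],
  [[2.4,0,0],[0,0,0],0],
  [[3,0,0],[0,0,0],0],
  [[3.6,0,0],[0,0,0],0],
  [[4,0,0],[0,0,0],0],
  [[4,0,0],[0,0,0],0],
])

```text
clock: 8.42
tcp_pos: [0.5142, 0.3443, 0.0513]
orientation: [0.0, 0.667, 0.745, -0.0]
wrist_force: [-0.3, -2.4, 1.8]
finger_gap: -0.0001
grip_force: 1.0
```

```bash
python3 -c "
from h import *
st()"
```

```text
t 8.42 tcp [0.5142 0.3443 0.0513] box xy [37.4  9.7] yawtool 1.6826 tilt [ 0.    -0.001 -1.   ] F [-0.3 -2.4  1.8] Fbox [-0.6 -2.3] gap -8.327058322585046e-05 j [ 0.46  0.5  -0.13  0.94 -0.    1.92]
```

Emit:
step_arm([
  [[0.7,0,0],[0,0,0],0],
  [[1.4,0,0],[0,0,0],0],
  [[2.1,0,0],[0,0,0],0],
  [[2.8,0,0],[0,0,0],0],
  [[3.4,0,0],[0,0,0],0],
  [[4,0,0],[0,0,0],0],
  [[4,0,0],[0,0,0],0],
])

```text
clock: 9.0
tcp_pos: [0.5139, 0.3468, 0.0513]
orientation: [0.001, 0.667, 0.745, -0.001]
wrist_force: [0.7, -8.5, 3.5]
finger_gap: 0.0003
grip_force: 4.1
```

Emit:
step_arm([
  [[0.5,0,0],[0,0,0],0],
  [[1,0,0],[0,0,0],0],
  [[1,0,0],[0,0,0],0],
])

```text
clock: 9.25
tcp_pos: [0.5138, 0.3478, 0.0513]
orientation: [0.001, 0.667, 0.745, -0.001]
wrist_force: [0.0, -8.7, 3.4]
finger_gap: 0.0002
grip_force: 4.1
```

```bash
python3 -c "
from h import *
st()"
```

```text
t 9.25 tcp [0.5138 0.3478 0.0513] box xy [37.3 13.1] yawtool 1.6814 tilt [ 0.    -0.004 -1.   ] F [ 0.  -8.7  3.4] Fbox [-1.  -8.6] gap 0.0002216810193492827 j [ 0.47  0.51 -0.12  0.95 -0.    1.93]
```

Emit:
step_arm([
  [[0.5,0,0],[0,0,0],0],
  [[0.5,0,0],[0,0,0],0],
  [[1,0,0],[0,0,0],0],
  [[1,0,0],[0,0,0],0],
])

```text
clock: 9.58
tcp_pos: [0.5135, 0.3505, 0.0513]
orientation: [-0.0, 0.667, 0.745, -0.0]
wrist_force: [-1.2, 0.4, 0.3]
finger_gap: 0.0001
grip_force: 0.0
```

```bash
python3 -c "
from h import *
st()"
```

```text
t 9.58 tcp [0.5135 0.3505 0.0513] box xy [37.4 15.9] yawtool 1.6823 tilt [-0.  0. -1.] F [-1.2  0.4  0.3] Fbox [-1.2  0.5] gap 0.00014831252216412498 j [ 0.47  0.51 -0.12  0.95  0.    1.93]
```

First click: the force has dropped to zero.

Emit:
step_arm([
  [[2,0,0],[0,0,0],0],
  [[4,0,0],[0,0,0],0],
  [[5,0,0],[0,0,0],0],
  [[6,0,0],[0,0,0],0],
  [[7,0,0],[0,0,0],0],
  [[8,0,0],[0,0,0],0],
  [[9,0,0],[0,0,0],0],
  [[9,0,0],[0,0,0],0],
])

```text
clock: 10.25
tcp_pos: [0.5126, 0.3582, 0.0512]
orientation: [0.001, 0.667, 0.745, -0.001]
wrist_force: [0.4, -6.8, 1.5]
finger_gap: 0.0001
grip_force: 3.4
```

Emit:
step_arm([
  [[0.7,0,0],[0,0,0],0],
  [[1.4,0,0],[0,0,0],0],
  [[1.4,0,0],[0,0,0],0],
])

```text
clock: 10.5
tcp_pos: [0.5125, 0.3591, 0.0512]
orientation: [0.001, 0.667, 0.745, -0.001]
wrist_force: [0.8, -8.2, 2.9]
finger_gap: -0.0001
grip_force: 4.2
```

```bash
python3 -c "
from h import *
st()"
```

```text
t 10.5 tcp [0.5125 0.3591 0.0512] box xy [37.4 24.5] yawtool 1.6815 tilt [ 0.    -0.004 -1.   ] F [ 0.8 -8.2  2.9] Fbox [-0.1 -8.3] gap -0.00010278726161044831 j [ 0.48  0.52 -0.1   0.95 -0.    1.94]
```

Emit:
step_arm([
  [[0.5,0,0],[0,0,0],0],
  [[0.5,0,0],[0,0,0],0],
  [[1,0,0],[0,0,0],0],
  [[1,0,0],[0,0,0],0],
])

```text
clock: 10.83
tcp_pos: [0.5124, 0.3603, 0.0512]
orientation: [0.001, 0.667, 0.745, -0.001]
wrist_force: [0.4, -7.8, 2.1]
finger_gap: 0.0001
grip_force: 3.5
```

```bash
python3 -c "
from h import *
st()"
```

```text
t 10.83 tcp [0.5124 0.3603 0.0512] box xy [37.3 25.7] yawtool 1.6816 tilt [ 0.    -0.003 -1.   ] F [ 0.4 -7.8  2.1] Fbox [-0.4 -7.8] gap 0.00010555179300120911 j [ 0.49  0.52 -0.1   0.95 -0.    1.95]
```

Emit:
step_arm([
  [[0.5,0,0],[0,0,0],0],
  [[0.5,0,0],[0,0,0],0],
  [[0.5,0,0],[0,0,0],0],
])

```text
clock: 11.08
tcp_pos: [0.5121, 0.3628, 0.0512]
orientation: [-0.0, 0.666, 0.746, 0.0]
wrist_force: [0.1, 0.2, -0.3]
finger_gap: 0.0001
grip_force: 0.0
```

```bash
python3 -c "
from h import *
st()"
```

```text
t 11.08 tcp [0.5121 0.3628 0.0512] box xy [37.4 28.2] yawtool 1.6827 tilt [-0.     0.001 -1.   ] F [ 0.1  0.2 -0.3] Fbox [0.1 0.2] gap 8.68428864796972e-05 j [ 0.49  0.52 -0.1   0.95  0.    1.95]
```

Second click. On to the third.

Emit:
step_arm([
  [[2,0,0],[0,0,0],0],
  [[4,0,0],[0,0,0],0],
  [[5,0,0],[0,0,0],0],
  [[6,0,0],[0,0,0],0],
  [[7,0,0],[0,0,0],0],
  [[8,0,0],[0,0,0],0],
  [[9,0,0],[0,0,0],0],
  [[9,0,0],[0,0,0],0],
])

```text
clock: 11.75
tcp_pos: [0.5112, 0.37, 0.0512]
orientation: [0.001, 0.667, 0.745, -0.001]
wrist_force: [1.8, -6.9, 3.2]
finger_gap: -0.0001
grip_force: 3.3
```

Emit:
step_arm([
  [[0.7,0,0],[0,0,0],0],
  [[1.4,0,0],[0,0,0],0],
  [[1.9,0,0],[0,0,0],0],
  [[1.9,0,0],[0,0,0],0],
])

```text
clock: 12.08
tcp_pos: [0.5111, 0.3713, 0.0513]
orientation: [0.001, 0.667, 0.745, -0.001]
wrist_force: [0.9, -7.7, 3.5]
finger_gap: -0.0001
grip_force: 4.2
```

```bash
python3 -c "
from h import *
st()"
```

```text
t 12.08 tcp [0.5111 0.3713 0.0513] box xy [37.3 36.8] yawtool 1.6814 tilt [ 0.    -0.004 -1.   ] F [ 0.9 -7.7  3.5] Fbox [ 0.1 -7.8] gap -8.765482400716592e-05 j [ 0.5   0.53 -0.09  0.96 -0.    1.96]
```

Emit:
step_arm([
  [[0.5,0,0],[0,0,0],0],
  [[0.5,0,0],[0,0,0],0],
  [[0.8,0,0],[0,0,0],0],
  [[0.8,0,0],[0,0,0],0],
])

```text
clock: 12.42
tcp_pos: [0.5109, 0.3726, 0.0512]
orientation: [0.001, 0.667, 0.745, -0.001]
wrist_force: [0.2, -5.4, 2.8]
finger_gap: 0.0
grip_force: 2.9
```

```bash
python3 -c "
from h import *
st()"
```

```text
t 12.42 tcp [0.5109 0.3726 0.0512] box xy [37.3 38.1] yawtool 1.6817 tilt [ 0.    -0.003 -1.   ] F [ 0.2 -5.4  2.8] Fbox [-0.4 -5.4] gap 3.7000086831431115e-05 j [ 0.5   0.53 -0.08  0.96 -0.    1.96]
```

Emit:
step_arm([
  [[0.4,0,0],[0,0,0],0],
  [[0.4,0,0],[0,0,0],0],
  [[0.4,0,0],[0,0,0],0],
])

```text
clock: 12.67
tcp_pos: [0.5107, 0.3751, 0.0512]
orientation: [-0.0, 0.666, 0.746, 0.0]
wrist_force: [-0.2, -0.5, 0.3]
finger_gap: 0.0
grip_force: 0.0
```

```bash
python3 -c "
from h import *
st()"
```

```text
t 12.67 tcp [0.5107 0.3751 0.0512] box xy [37.4 40.6] yawtool 1.683 tilt [-0.     0.001 -1.   ] F [-0.2 -0.5  0.3] Fbox [-0.2 -0.5] gap 3.9392955661832714e-05 j [ 0.51  0.53 -0.08  0.96  0.    1.96]
```

Third click. I back off, lift and go behind the dowel tail.

Emit:
step_arm([
  [[-5,0,0],[0,0,0],0],
  [[-5,0,-40],[0,0,0],0],
  [[-5,0,-55],[0,0,0],0],
  [[-40,-15,-55],[0,0,0],0],
  [[-75,-30,-55],[0,0,0],0],
  [[-110,-45,-55],[0,0,0],0],
  [[-152,-55,-55],[0,0,0],0],
  [[-152,-55,-55],[0,0,0],0],
])

```text
clock: 13.33
tcp_pos: [0.4707, 0.2122, 0.1059]
orientation: [-0.0, 0.668, 0.744, -0.002]
wrist_force: [0.1, -0.2, -0.1]
finger_gap: 0.0
grip_force: 0.0
```

Emit:
step_arm([
  [[0,0,30],[0,0,0],0],
  [[0,0,60],[0,0,0],0],
  [[0,0,75],[0,0,0],0],
  [[0,0,75],[0,0,0],0],
])

```text
clock: 13.67
tcp_pos: [0.4703, 0.2166, 0.028]
orientation: [-0.002, 0.666, 0.746, -0.002]
wrist_force: [0.2, 0.5, -0.0]
finger_gap: 0.0
grip_force: 0.0
```

```bash
python3 - <<'E'
from h import *
st()
a=snap('scene','s3.png')
cv2.imwrite('pics/z4.png',cv2.resize(a[170:280,180:330,::-1],(0,0),fx=5,fy=5,interpolation=cv2.INTER_CUBIC))
E
```

```text
t 13.67 tcp [0.4703 0.2166 0.028 ] box xy [ -20.6 -112.4] yawtool 1.6826 tilt [-0.006 -0.001 -1.   ] F [ 0.2  0.5 -0. ] Fbox [0.2 0.5] gap 3.333756642290018e-05 j [ 0.28  0.36 -0.42  0.79  0.    1.74]
```

View pics/z4.png

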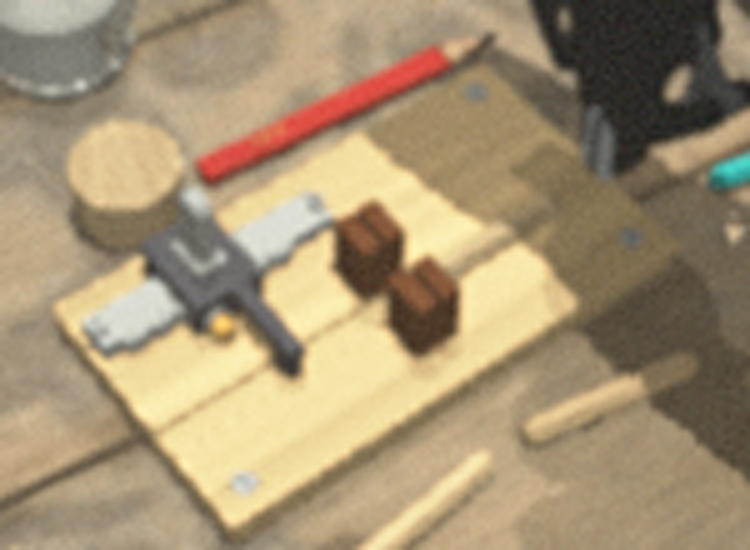

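The stop is in notch 3, with the saddle at (200,255) and the arm tip at (290,355). The fingertips are behind the dowel tail at (600,160), near the end of the groove. I lower them and centre on the groove.

Emit:
step_arm([
  [[0,2,4],[0,0,0],0],
  [[0,2,7],[0,0,0],0],
  [[2,2,7],[0,0,0],0],
  [[4,2,7],[0,0,0],0],
  [[6,2,7],[0,0,0],0],
  [[8,2,7],[0,0,0],0],
  [[8,2,7],[0,0,0],0],
])

```text
clock: 14.3
tcp_pos: [0.4744, 0.2261, 0.0246]
orientation: [0.0, 0.666, 0.746, 0.0]
wrist_force: [-0.6, 0.5, -0.4]
finger_gap: -0.0002
grip_force: 0.0
```

```bash
python3 -c "
from h import *
st()"
```

```text
t 14.3 tcp [0.4744 0.2261 0.0246] box xy [ -15.5 -103.4] yawtool 1.6834 tilt [ 0.001  0.    -1.   ] F [-0.6  0.5 -0.4] Fbox [-0.5  0.6] gap -0.000232625539291705 j [ 0.29  0.38 -0.41  0.78  0.    1.75]
```

Emit:
step_arm([
  [[0,-2,2],[0,0,0],0],
  [[0,-2,4],[0,0,0],0],
  [[0,-2,4],[0,0,0],0],
])

```text
clock: 14.55
tcp_pos: [0.4716, 0.2251, 0.0197]
orientation: [-0.0, 0.666, 0.746, -0.0]
wrist_force: [-0.2, 0.7, -0.3]
finger_gap: -0.0001
grip_force: 0.0
```

```bash
python3 -c "
from h import *
st()"
```

```text
t 14.55 tcp [0.4716 0.2251 0.0197] box xy [ -18.3 -104. ] yawtool 1.6829 tilt [-0.001 -0.    -1.   ] F [-0.2  0.7 -0.3] Fbox [-0.1  0.8] gap -9.86466657389201e-05 j [ 0.29  0.38 -0.42  0.77 -0.    1.75]
```

Now I push slowly. The expected final TCP is at about box y = -40.

Emit:
step_arm([
  [[2,0,0],[0,0,0],0],
  [[4,0,0],[0,0,0],0],
  [[6,0,0],[0,0,0],0],
  [[8,0,0],[0,0,0],0],
  [[10,0,0],[0,0,0],0],
  [[12,0,0],[0,0,0],0],
  [[14,0,0],[0,0,0],0],
  [[16,0,0],[0,0,0],0],
])

```text
clock: 15.22
tcp_pos: [0.4704, 0.2414, 0.0203]
orientation: [0.0, 0.666, 0.746, -0.0]
wrist_force: [-0.1, -0.8, 0.4]
finger_gap: -0.0001
grip_force: 0.1
```

Emit:
step_arm([
  [[2,0,0],[0,0,0],0],
  [[4,0,0],[0,0,0],0],
  [[6,0,0],[0,0,0],0],
  [[8,0,0],[0,0,0],0],
  [[10,0,0],[0,0,0],0],
  [[12,0,0],[0,0,0],0],
  [[14,0,0],[0,0,0],0],
  [[16,0,0],[0,0,0],0],
])

```text
clock: 15.88
tcp_pos: [0.4686, 0.2573, 0.0203]
orientation: [0.0, 0.666, 0.746, -0.0]
wrist_force: [0.3, 0.4, -0.5]
finger_gap: 0.0001
grip_force: 0.1
```

```bash
python3 -c "
from h import *
st()"
```

```text
t 15.88 tcp [0.4686 0.2573 0.0203] box xy [-17.7 -71.7] yawtool 1.6828 tilt [ 0. -0. -1.] F [ 0.3  0.4 -0.5] Fbox [0.3 0.4] gap 0.0001214500962605777 j [ 0.35  0.4  -0.39  0.78 -0.    1.81]
```

Emit:
step_arm([
  [[2,0,0],[0,0,0],0],
  [[4,0,0],[0,0,0],0],
  [[6,0,0],[0,0,0],0],
  [[8,0,0],[0,0,0],0],
  [[10,0,0],[0,0,0],0],
  [[12,0,0],[0,0,0],0],
  [[14,0,0],[0,0,0],0],
  [[16,0,0],[0,0,0],0],
])

```text
clock: 16.55
tcp_pos: [0.4669, 0.2732, 0.0202]
orientation: [0.0, 0.666, 0.746, -0.0]
wrist_force: [-0.4, -0.4, -0.3]
finger_gap: 0.0001
grip_force: 0.1
```

Emit:
step_arm([
  [[2,0,0],[0,0,0],0],
  [[4,0,0],[0,0,0],0],
  [[5.5,0,0],[0,0,0],0],
  [[7,0,0],[0,0,0],0],
  [[8.2,0,0],[0,0,0],0],
  [[9.4,0,0],[0,0,0],0],
  [[10.4,0,0],[0,0,0],0],
  [[11.4,0,0],[0,0,0],0],
])

```text
clock: 17.22
tcp_pos: [0.4656, 0.2844, 0.0202]
orientation: [0.0, 0.666, 0.746, -0.0]
wrist_force: [0.5, 0.7, 0.3]
finger_gap: -0.0004
grip_force: 0.1
```

```bash
python3 -c "
from h import *
st()"
```

```text
t 17.22 tcp [0.4656 0.2844 0.0202] box xy [-17.7 -44.4] yawtool 1.6828 tilt [-0. -0. -1.] F [0.5 0.7 0.3] Fbox [0.6 0.7] gap -0.00036026445217495834 j [ 0.4   0.41 -0.36  0.8  -0.    1.86]
```

Emit:
step_arm([
  [[0.6,0,0],[0,0,0],0],
  [[1.2,0,0],[0,0,0],0],
  [[1.7,0,0],[0,0,0],0],
  [[2.2,0,0],[0,0,0],0],
  [[2.6,0,0],[0,0,0],0],
  [[3,0,0],[0,0,0],0],
])

```text
clock: 17.72
tcp_pos: [0.4652, 0.2873, 0.0202]
orientation: [0.0, 0.666, 0.746, -0.0]
wrist_force: [0.1, -0.2, 0.7]
finger_gap: -0.0003
grip_force: 0.1
```

Emit:
step_arm([
  [[0.3,0,0],[0,0,0],0],
  [[0.6,0,0],[0,0,0],0],
])

```text
clock: 17.88
tcp_pos: [0.4652, 0.2879, 0.0203]
orientation: [0.0, 0.666, 0.746, -0.0]
wrist_force: [0.1, 0.2, -0.4]
finger_gap: -0.0001
grip_force: 0.1
```

```bash
python3 -c "
from h import *
st()"
```

```text
t 17.88 tcp [0.4652 0.2879 0.0203] box xy [-17.7 -40.9] yawtool 1.6828 tilt [-0. -0. -1.] F [ 0.1  0.2 -0.4] Fbox [0.2 0.2] gap -0.0001489134033564949 j [ 0.41  0.42 -0.36  0.8  -0.    1.87]
```

Emit:
step_arm([
  [[0.4,0,0],[0,0,0],0],
  [[0.4,0,0],[0,0,0],0],
])

```text
clock: 18.05
tcp_pos: [0.4652, 0.2883, 0.0203]
orientation: [0.0, 0.666, 0.746, 0.0]
wrist_force: [-0.4, 0.4, -0.0]
finger_gap: -0.0002
grip_force: 0.1
```

Emit:
step_arm([
  [[0.4,0,0],[0,0,0],0],
  [[0.4,0,0],[0,0,0],0],
])

```text
clock: 18.22
tcp_pos: [0.4651, 0.2887, 0.0203]
orientation: [0.0, 0.666, 0.746, -0.0]
wrist_force: [-0.3, 0.2, -0.4]
finger_gap: 0.0002
grip_force: 0.1
```

Emit:
step_arm([
  [[0.4,0,0],[0,0,0],0],
  [[0.4,0,0],[0,0,0],0],
])

```text
clock: 18.38
tcp_pos: [0.465, 0.2891, 0.0203]
orientation: [0.0, 0.666, 0.746, -0.0]
wrist_force: [0.5, 0.6, 0.1]
finger_gap: 0.0001
grip_force: 0.1
```

Emit:
step_arm([
  [[0.4,0,0],[0,0,0],0],
  [[0.4,0,0],[0,0,0],0],
])

```text
clock: 18.55
tcp_pos: [0.465, 0.2895, 0.0202]
orientation: [0.0, 0.666, 0.746, -0.0]
wrist_force: [-0.5, -0.1, -0.7]
finger_gap: 0.0002
grip_force: 0.2
```

Emit:
step_arm([
  [[0.4,0,0],[0,0,0],0],
  [[0.4,0,0],[0,0,0],0],
])

```text
clock: 18.72
tcp_pos: [0.4649, 0.2897, 0.0202]
orientation: [0.0, 0.666, 0.746, -0.0]
wrist_force: [-0.1, -1.3, 0.7]
finger_gap: -0.0001
grip_force: 0.5
```

Contact: the pad force rose to 0.5 N and the wrist to about 1 N. I back off along the groove and rise.

Emit:
step_arm([
  [[-0.5,0,0],[0,0,0],0],
  [[-1.5,0,0],[0,0,0],0],
  [[-5,0,0],[0,0,0],0],
  [[-12,0,0],[0,0,0],0],
  [[-20,0,0],[0,0,0],0],
  [[-25,0,-30],[0,0,0],0],
  [[-40,0,-70],[0,0,0],0],
  [[-70,0,-100],[0,0,0],0],
])

```text
clock: 19.38
tcp_pos: [0.4726, 0.2219, 0.1207]
orientation: [-0.0, 0.665, 0.746, 0.0]
wrist_force: [1.7, -1.4, 0.0]
finger_gap: 0.0003
grip_force: 0.0
```

Emit:
step_arm([
  [[-40,0,-20],[0,0,0],0],
  [[-80,0,-40],[0,0,0],0],
  [[-120,0,-60],[0,0,0],0],
  [[-160,0,-80],[0,0,0],0],
  [[-200,0,-80],[0,0,0],0],
  [[-240,0,-80],[0,0,0],0],
  [[-280,0,-80],[0,0,0],0],
  [[-280,0,-80],[0,0,0],0],
])

```text
clock: 20.05
tcp_pos: [0.5046, -0.0632, 0.1994]
orientation: [0.002, 0.669, 0.743, -0.0]
wrist_force: [0.5, 0.2, -0.5]
finger_gap: 0.0
grip_force: 0.0
```

```bash
python3 - <<'E'
from h import *
st()
b=snap('top','t4.png');a=snap('scene','s4.png')
c=lambda i,y,x:cv2.resize(i[y:y+95,x:x+130,::-1],(0,0),fx=3.05,fy=3.05*1.0,interpolation=cv2.INTER_CUBIC)
cv2.imwrite('pics/z5.png',np.hstack([c(b,158,180),c(a,180,190)]))
E
```

```text
t 20.05 tcp [ 0.5046 -0.0632  0.1994] box xy [ -17.9 -394.2] yawtool 1.676 tilt [ 0.002 -0.003 -1.   ] F [ 0.5  0.2 -0.5] Fbox [0.6 0.1] gap 3.2902185966163764e-05 j [-0.28  0.2  -0.19  1.18 -0.    1.18]
```

View pics/z5.png

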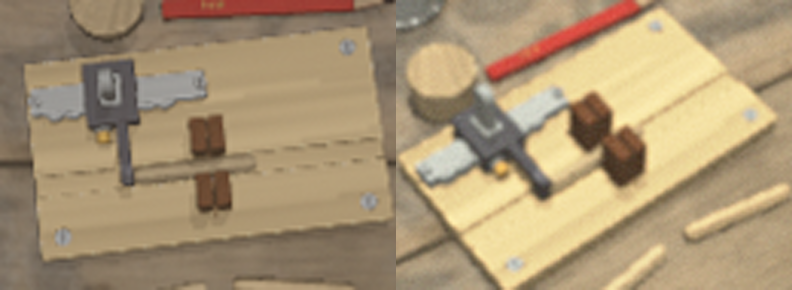

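Both views show the dowel through the guides with its head against the stop foot at (132,172) in the top crop. The saddle has moved one notch beyond its start (notch 2 to notch 3), and nothing else has moved.

```bash
python3 -c "
from h import *
print(env.hand_in())"
```

```text
the job is handed in; nothing more can be done
None
```

The job is handed in: the stop went home, then out by three counted clicks into notch 3. The dowel's head was pushed against it with about 1 N, and the final pictures show it there with nothing else moved; the clock read 20 s.

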